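# Pack the ink roller and fasten the print-making case

## Robot

A 7-joint arm with a two-finger parallel gripper is mounted at the origin on the work surface. World frame = base frame: x ahead of the robot, y to its left, z up, the work surface at z = 0. Lengths are in m, angles in rad, forces in N, time in s.
With the tool pointing down it reaches from about 0.4 to 0.875 m from the base axis. Payload 19.3 kg.
Tool frame: the origin (TCP) lies on the centre line of the jaws, within the pads' length; the fingertips stand 25 mm ahead of it and the grasp point (between the pads) lies 6 mm ahead of it (finger_overhang is the distance from the TCP to the fingertips, in m); z points along the fingers, y is the line along which they close (so a half turn about z gives the same grasp; the last joint's range is limited). The gripper opens to 85 mm and grips with 20 to 120 N. Pads are 22 mm wide; open, the fingers measure 114 mm over their backs; the gripper's body (76 mm by 85 mm) begins 54 mm behind the grasp point. The pads swing forward as they close: fully open they stand 13 mm farther back than shut.
Start: joints at [-1.22, 0.521, -0.036, 1.599, 0.021, 1.021, -0.113], TCP at [0.255, 0.57, 0.22] pointing down, gripper open.
Joint ranges: [-2.91, 2.91], [-0.3, 2.13], [-1.5, 1.42], [0.17, 2.43], [-1.26, 4.41], [0.16, 1.93], [-2.52, 2.52]. Speed limits (rad/s): [1.89, 1.89, 2.39, 2.39, 3.01, 3.01, 3.01].

## Interface

Orientations are given as a 3x3 rotation matrix whose columns are the frame's x, y, z axes.
In Python, from bench import movep, move_linear, set_joints, set_gripper, pause, ik, get_image, MotionError, sign_off, read_time, read_joints, read_qd, read_effort, read_eef_pos, read_eef_rot, read_force, read_ft_torque, read_gripper_width, read_grip_force, finger_overhang gives the robot as it stands. Calls block until the motion is done:
- movep(position, orientation): joint-space move of the TCP to a pose.
- move_linear(position, attitude=None, rate=0.15): straight line of the TCP; attitude=None keeps the orientation; rate is the mean speed in m/s.
- set_joints(angles): joint-space move.
- set_gripper(opening, strength=None): opening from 0.0 (shut) to 1.0 (fully open); strength is the grip in N (None keeps the last); returns when the fingers have stopped.
- pause(seconds).
- ik(position, orientation): joint angles nearest the present ones, or None.
- get_image(name): name is "scene" or "top" or "wrist"; returns a dict with "img" (400x640x3 uint8, red, green, blue), "fx", "fy", "cx", "cy" (pixels), "R" (3x3) and "t" (3): a world point X has camera coordinates R X + t; the wrist camera has in their place "hand_eye" (4x4, takes a point from camera to tool coordinates, whose origin is the TCP and whose axes are the flange's). Camera axes: x right, y down, z forward; pixel columns grow to the right and rows downward; lengths in m; the calibration is good to about 2 mm. A picture is of the moment at which its call begins: read the wrist's pose just before it. There is no depth.
A pose or a line that the arm cannot do raises MotionError and nothing moves.
- sign_off(): hands the job in; it is judged then, once.
Readings, each from a call of its own:
- read_time(): time.
- read_joints(): joint angles.
- read_qd(): joint speeds.
- read_effort(): joint torques, N m.
- read_eef_pos(): TCP position.
- read_eef_rot(): TCP orientation.
- read_force(): force on the tool from outside, world axes, zero at the start.
- read_ft_torque(): the same for the moment, N m.
- read_gripper_width(): opening from 0.0 (shut) to 1.0 (fully open).
- read_grip_force(): force on a finger pad.
Only numpy, scipy, OpenCV 4.12 (cv2) and the standard library are available. Lean on these libraries where they do the work, as an engineer would, in place of code of your own. Each camera call takes 0.05 s, during which the arm holds its last target. There are 200 camera calls.

## Task

Lay the ink roller flat in the empty front bay of the open wooden case, setting it down rather than dropping it. Then shut the lid fully without slamming it, and only once the lid is down swing the steel hasp over the staple until it lies flat on the lid. Leave the other things on the table where they are.

Things in the scene. Friction and masses are not known exactly. Their poses are not given: they have to be found in the camera images.
- case: Wooden case, fixed to the table: 160 mm (x, front to back) by 240 mm (y) by 60 mm high without its lid. Origin at the centre of its underside, z up, its front (hasp side) faces its own -x. Walls 8 mm, floor 6 mm. A divider along y, its top 46 mm above the table, parts it into an empty front bay (94 mm by 224 mm) and a 44 mm rear bay already filled with pencils and erasers up to 36 mm.
- front_bay (a point): Centre of the front bay's floor (25 mm in front of the case's middle, 6 mm above the table); axes as the case's. The bay is 94 mm along x, 224 mm along y and 54 mm deep to the rim.
- lid (a joint): Lid hinge, rad: 0 = shut, grows as it opens upward and back, stop at 2.0. A stiff hinge: the lid stays about where it is left when standing. It starts standing open.
- lid_hinge (a point): Middle of the hinge line, on the case's rear rim (80 mm behind the case's middle, 60 mm above the table). Axes turn with the lid: x from the front edge to the hinge, y along the hinge, z out of the lid's upper (outer) face. The hinge line lies in the lid's underside.
- lid_middle (a point): Centre of the lid's outer face. Wooden panel 160 by 240 mm, 12 mm thick; shut, its outer face is 72 mm above the table. A steel wire staple (14 mm wide) stands 10 mm up from the outer face, on the middle line 9 mm in from the front edge.
- lid_edge (a point): Middle of the lid's front edge at the outer face, 160 mm from the hinge.
- hasp (a joint): Hasp hinge, rad: 0 = lying over the shut lid with the staple through its slot, grows as it swings up and out to the front (the front), stop at 1.8. Stiff: stays where it is left. Starts swung out, about 1.25 to 1.6, its arm standing up in front of the case.
- hasp_hinge (a point): Middle of the hasp's hinge pin: 6 mm in front of the case's front face, 45 mm above the table, pin along the case's y. Axes turn with the hasp: at joint value 0 they are the case's axes.
- hasp_tip (a point): Free end of the hasp's arm, on its outer face. The hasp is an L of steel strap 44 mm wide and 4 mm thick: in its own axes (origin at the pin) it rises 32 mm along z, then the arm runs 62 mm along x; the tip is at x 62, z 32 mm. The slot for the staple runs from x 7 to 23 mm; beyond it the arm is solid.
- brayer: Ink roller (brayer), 163 mm long, 70 mm wide, 36 mm high, 0.2 kg. Origin on the underside below the middle of the handle's front part; z up. Black rubber roller (36 mm diameter, 54 mm long along y) at x +55 mm in a steel fork 70 mm wide; round wooden handle (28 mm diameter, axis 18 mm up) from x +15 mm back to a 36 mm flared end at x -90 mm. Spans x -90 to +73 mm.
- brayer_grip (a point): Point on the handle's axis above the brayer's origin, 18 mm up; good place to grip across the handle, near its centre of mass. Axes as the brayer's.
- spatula: Bystander: a spatula 190 mm long lying flat near the ink roller; leave it. Origin on its underside.
- ink_jar: Bystander: jar, 64 mm diameter, 75 mm high. Origin at the centre of its underside.
- tape: Bystander: roll of paper tape lying flat, 90 mm diameter, 22 mm high. Origin at the centre of its underside.
- ink_can: Bystander: ink can, 70 mm diameter, 100 mm high. Origin at the centre of its underside.
- brush_pot: Bystander: white pot 76 mm diameter, 95 mm high, with brushes reaching to about 235 mm. Origin at the centre of its underside.
- print_block: Bystander: wooden printing block 100 by 130 by 20 mm lying flat. Origin at the centre of its underside.
Not all that is in view belongs to the job. Leave any orange look-alike of the brayer alone.

How it is judged:
On the way, in this order (a step that is already met when the one before it is completed fails the run):
1. the ink roller lies flat in the front bay, let go, with the lid still open (x of brayer in the frame of front_bay between -0.03 and 0.03 m and y of brayer in the frame of front_bay between -0.06 and 0.06 m and z of brayer in the frame of front_bay between -0.006 and 0.012 m and angle between brayer's own z axis and vertical below 0.3 rad and contact force between the fingers and brayer below 0.3 N and value of joint lid above 1 rad), for 0.2 s.
2. the lid is shut while the hasp is still swung out (value of joint lid below 0.04 rad and value of joint hasp above 1 rad), for 0.2 s.
3. the hasp lies over the staple, flat on the shut lid (value of joint lid below 0.04 rad and value of joint hasp below 0.12 rad), for 0.2 s.
At the end, for the whole second after the job is handed in: The ink roller lies at rest, flat in the front bay (within 30 mm of the bay's middle front to back, 60 mm sideways, less than 12 mm off the floor, tilted less than 0.3 rad); the lid is shut (under 0.04 rad) and the hasp lies on it (under 0.12 rad) (all of step 3 and x of brayer in the frame of front_bay between -0.03 and 0.03 m and y of brayer in the frame of front_bay between -0.06 and 0.06 m and z of brayer in the frame of front_bay between -0.006 and 0.012 m and angle between brayer's own z axis and vertical below 0.3 rad and linear speed of brayer below 0.03 m/s); the robot touches nothing.
It fails at once if the ink roller is dropped (falls freely by more than about 3 cm) (linear speed of brayer above 0.8 m/s and contact force between anything else and brayer below 0.05 N).
It fails at once if the lid is slammed (shutting faster than 4 rad/s) (velocity of joint lid below -4 rad/s).
It fails at once if the hasp is swung over (below 0.8 rad) while the lid is still open (above 0.15 rad) (value of joint hasp below 0.8 rad and value of joint lid above 0.15 rad).
It fails at once if a bystander is moved more than 5 cm (distance of any of spatula, ink_jar, tape, ink_can, brush_pot, print_block from where it was at the start of the episode above 0.05 m).
It also fails if it takes over 67 s, if anything falls off the work surface, if the arm or the gripper's body presses on something with over 40 N, if the wrist force passes 120 N, or if a joint passes its speed limit or range.

## Working session

There is one attempt and no reset: what is moved stays moved. The work goes in short steps, each a Python script; the robot and the scene stay as the last script left them, time stands still between calls to the robot, and variables do not carry over. Pictures are saved under pics/ and viewed, at most 10 in all, crops included, and the job is handed in when it is done.

```bash
mkdir -p pics; ls; python3 - <<'E'
from bench import *
import cv2,numpy as np
for n in("scene","top"):
    d=get_image(n); cv2.imwrite(f"pics/{n}0.png",d["img"][:,:,::-1]); np.savez(f"{n}0.npz",**d)
    print(n,d["fx"],d["fy"],d["cx"],d["cy"],d["R"],d["t"],-np.array(d["R"]).T@d["t"])
print(read_time(),read_eef_rot())
E
```

```text
pics
scene 513.1209595762385 513.1209595762385 326.9254662131071 202.97481622120225 [[-0.63282011  0.77412362 -0.01647192]
 [ 0.44230429  0.34394439 -0.82829293]
 [-0.6355357  -0.53144602 -0.56005313]] [ 0.35375087 -0.17167644  1.77745006] [1.42942685 0.72981901 0.85909503]
top 370.5232630111096 370.5232630111096 317.3336363799767 197.6050868232054 [[ 0.00880771 -0.99993416  0.00735574]
 [-0.99375631 -0.00957102 -0.11116114]
 [ 0.11122423 -0.00633073 -0.99377517]] [-0.03026496  0.56683894  1.2037143 ] [ 0.42968415 -0.01721734  1.25945447]
0.1 [[-9.12758841e-01  4.08498668e-01 -3.68559092e-04]
 [ 4.08498831e-01  9.12758357e-01 -9.41682276e-04]
 [-4.82705645e-05 -1.01008478e-03 -9.99999489e-01]]
```

View pics/scene0.png

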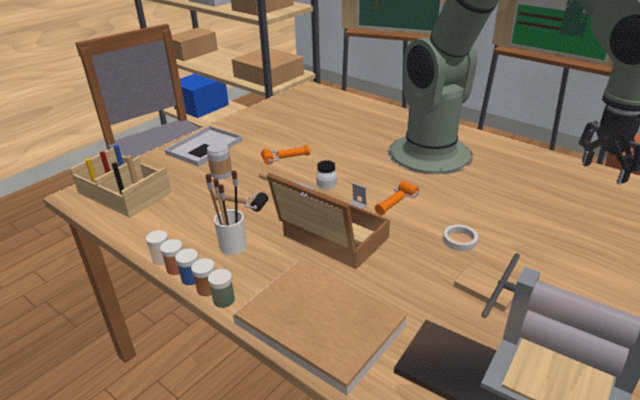

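View pics/top0.png

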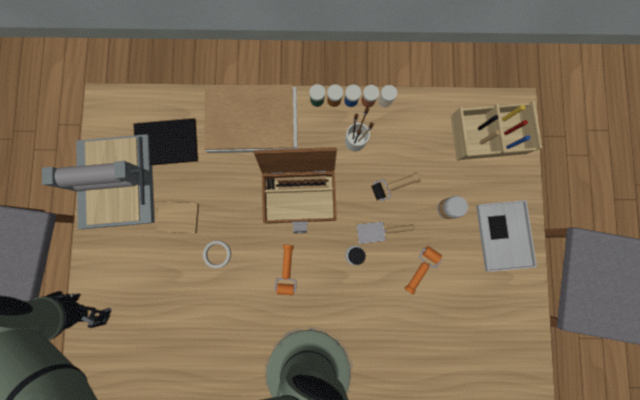

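The scene view shows the case at about (335,225) with its lid standing. The brayer has a black roller at (258,202), half hidden behind the brushes. In the top view the case rim spans (263–336, 177–222) and the hasp is at (300,227). The brayer's roller is at (379,190) with its handle running to (420,177), and the spatula is at (371,232)–(412,229). The orange look-alikes are at (286,270) and (423,270).

```bash
cat > h.py <<'E'
from bench import *
import cv2,numpy as np
def rays(d,px,T=None):
    px=np.atleast_2d(px).astype(float)
    v=np.c_[(px[:,0]-d["cx"])/d["fx"],(px[:,1]-d["cy"])/d["fy"],np.ones(len(px))]
    if T is None:
        R=np.array(d["R"]); return -R.T@np.array(d["t"]), v@R
    return T[:3,3], v@T[:3,:3].T
def plane(d,px,z,T=None):
    o,v=rays(d,px,T); return o+v*((z-o[2])/v[:,2])[:,None]
def wrist(name):
    T=np.eye(4); T[:3,:3]=read_eef_rot(); T[:3,3]=read_eef_pos()
    d=get_image("wrist"); d=dict(d); T=T@np.array(d["hand_eye"]); d["T"]=T
    cv2.imwrite(f"pics/{name}.png",d["img"][:,:,::-1]); np.savez(name+".npz",**d); return d
def down(yaw):  # tool z down, tool x at angle yaw
    c,s=np.cos(yaw),np.sin(yaw); return np.array([[c,s,0],[s,-c,0],[0,0,-1.]])
def tri(d1,p1,d2,p2):
    o1,v1=rays(d1,p1,d1.get("T"));o2,v2=rays(d2,p2,d2.get("T"))
    out=[]
    for a,b in zip(v1,v2):
        a=a/np.linalg.norm(a);b=b/np.linalg.norm(b)
        s=np.linalg.lstsq(np.c_[a,-b],o2-o1,rcond=None)[0]
        P,Q=o1+s[0]*a,o2+s[1]*b; out.append(np.r_[(P+Q)/2,np.linalg.norm(P-Q)])
    return np.array(out)
E
python3 - <<'E'
from h import *
np.set_printoptions(precision=3,suppress=True)
d=dict(np.load("top0.npz"))
print("brayer",plane(d,[[379,190],[420,177]],.018))
print("case rim",plane(d,[[263,222],[335,221],[263,177],[336,177]],.06))
print("hasp",plane(d,[[300,227]],.08), "lidtop",plane(d,[[255,150],[336,150]],.2))
print("spat",plane(d,[[371,232],[412,229]],0.),"pot",plane(d,[[357,137]],0.095), "jar",plane(d,[[356,256]],0.075),"can",plane(d,[[454,207]],0.1))
w=get_image("wrist");print(w["hand_eye"],w["fx"],w["cx"],w["cy"])
b=plane(d,[[379,190],[420,177]],.018).mean(0)
c=plane(d,[[300,200]],.06)[0]
for p in (b,c):
  for z in(.25,.3,.4):
    for yaw in np.arange(-3.14,3.14,.4):
        q=ik([p[0]-.04,p[1],z],down(yaw))
        if q is not None: print(p.round(2),z,round(yaw,2),np.round(q,2))
E
```

```text
brayer [[ 0.597 -0.234  0.018]
 [ 0.642 -0.374  0.018]]
case rim [[ 0.483  0.15   0.06 ]
 [ 0.488 -0.083  0.06 ]
 [ 0.63   0.154  0.06 ]
 [ 0.633 -0.085  0.06 ]]
hasp [[0.467 0.029 0.08 ]] lidtop [[ 0.686  0.159  0.2  ]
 [ 0.689 -0.077  0.2  ]]
spat [[ 0.455 -0.208  0.   ]
 [ 0.467 -0.348  0.   ]] pot [[ 0.758 -0.151  0.095]] jar [[ 0.378 -0.149  0.075]] can [[ 0.534 -0.455  0.1  ]]
[[ 0.001 -0.958 -0.288  0.073]
 [ 1.     0.001  0.001  0.001]
 [-0.    -0.288  0.958 -0.154]
 [ 0.     0.     0.     1.   ]] 311.7572329617618 323.0285049155046 195.55393715454062
[ 0.62 -0.3   0.02] 0.25 -3.14 [ 0.05  0.6   0.56  1.5  -0.34  1.13  2.24]
[ 0.62 -0.3   0.02] 0.25 -2.74 [ 0.91  0.67 -0.86  1.45  0.52  1.26  1.97]
[ 0.62 -0.3   0.02] 0.25 -2.34 [ 1.08  0.85 -1.28  1.44  0.81  1.44  2.17]
[ 0.62 -0.3   0.02] 0.25 -1.94 [-0.23  0.88  1.22  1.52 -0.84  1.34 -2.44]
[ 0.62 -0.3   0.02] 0.25 -1.54 [-0.23  0.88  1.22  1.52 -0.84  1.34 -2.04]
[ 0.62 -0.3   0.02] 0.25 -1.14 [-0.23  0.88  1.22  1.52 -0.84  1.34 -1.64]
[ 0.62 -0.3   0.02] 0.25 -0.74 [-0.17  0.76  1.01  1.51 -0.67  1.24 -1.37]
[ 0.62 -0
[... 5638 characters left out ...]
0.56 0.03 0.06] 0.4 -0.74 [-1.05  0.4   1.24  1.65 -0.39  1.37 -2.06]
[0.56 0.03 0.06] 0.4 -0.34 [-0.81  0.25  0.82  1.64 -0.19  1.33 -1.88]
[0.56 0.03 0.06] 0.4 0.06 [-0.82  0.25  0.82  1.64 -0.19  1.33 -1.48]
[0.56 0.03 0.06] 0.4 0.46 [-0.72  0.23  0.69  1.64 -0.15  1.33 -1.12]
[0.56 0.03 0.06] 0.4 0.86 [-0.68  0.23  0.63  1.64 -0.14  1.33 -0.74]
[0.56 0.03 0.06] 0.4 1.26 [-0.66  0.22  0.6   1.63 -0.13  1.33 -0.35]
[0.56 0.03 0.06] 0.4 1.66 [-0.62  0.22  0.55  1.63 -0.12  1.32  0.04]
[0.56 0.03 0.06] 0.4 2.06 [-0.58  0.21  0.51  1.63 -0.11  1.32  0.43]
[0.56 0.03 0.06] 0.4 2.46 [-0.54  0.21  0.45  1.63 -0.09  1.32  0.81]
[0.56 0.03 0.06] 0.4 2.86 [-0.5   0.21  0.4   1.63 -0.08  1.32  1.2 ]
```

```bash
python3 - <<'E'
from h import *
try:
    movep([.47,.08,.36],down(np.pi)); wrist("c1")
    movep([.47,-.02,.36],down(np.pi)); wrist("c2")
    u=np.array([np.cos(1.88),np.sin(1.88)])
    m=np.array([.62,-.30])
    movep([*(m+.08*u),.27],down(1.88)); wrist("b1")
    movep([*(m+.0*u),.27],down(1.88)); wrist("b2")
except MotionError as e: print(e)
print(read_time())
a=[cv2.imread(f"pics/{n}.png") for n in("c1","c2")]
cv2.imwrite("pics/cc.png",np.vstack([i[:300] for i in a])); 
a=[cv2.imread(f"pics/{n}.png") for n in("b1","b2")]
cv2.imwrite("pics/bb.png",np.vstack([i[:300] for i in a]))
E
```

```text
4.2417
```

View pics/cc.png

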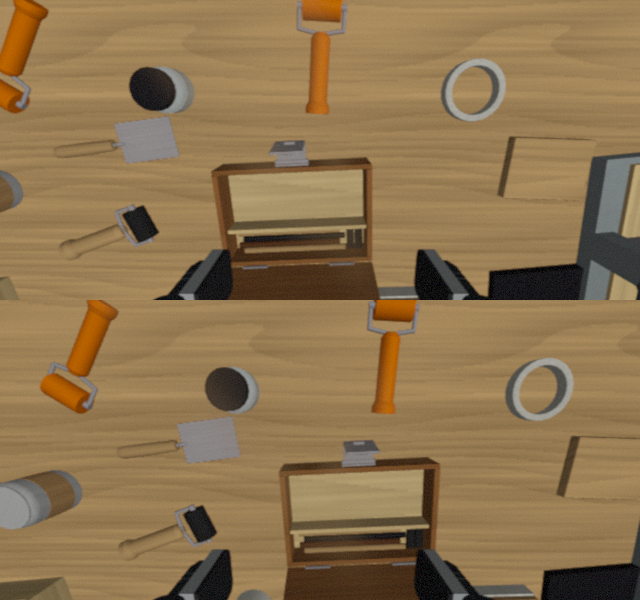

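View pics/bb.png

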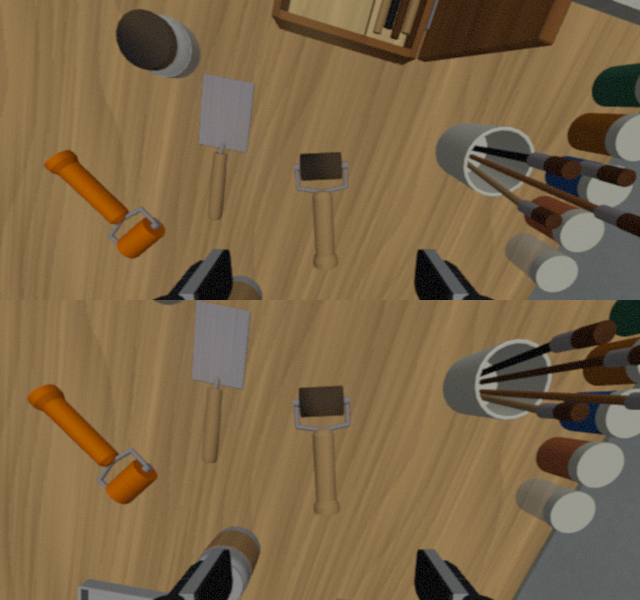

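In c1 (top half) the front rim corners are about (214,169) and (371,160), with the hasp at (290,150). In c2 (bottom half, row minus 300) they are about (281,166) and (439,161), with the hasp at (360,152). In b1 the brayer's roller is at (320,166) and the handle end at (326,262). In b2 they are at (321,102) and (326,207). I'll zoom in on the case and refine these by mask.

```bash
python3 - <<'E'
from h import *
np.set_printoptions(precision=4,suppress=True)
c1,c2,b1,b2=[dict(np.load(n+".npz")) for n in("c1","c2","b1","b2")]
A=cv2.resize(c1["img"][125:275,190:390],None,fx=4,fy=4,interpolation=cv2.INTER_CUBIC)[:300*2]
A=cv2.resize(c1["img"][130:272,205:405],None,fx=2,fy=2,interpolation=cv2.INTER_CUBIC)
c=[cv2.resize(d["img"][130:205,x:x+200],None,fx=4,fy=4,interpolation=cv2.INTER_CUBIC) for d,x in((c1,195),(c2,265))]
cv2.imwrite("pics/zoom.png",np.vstack(c)[:,:,::-1])
P=[]
for d,roi in((b1,(285,140,70,60)),(b2,(285,75,70,60))):
    x,y,w,h=roi; I=d["img"][y:y+h,x:x+w].astype(int)
    m=((I.max(2)<95)).astype(np.uint8); n,l,s,ce=cv2.connectedComponentsWithStats(m); k=1+np.argmax(s[1:,4])
    r=cv2.minAreaRect(cv2.findContours((l==k).astype(np.uint8),0,2)[0][0])
    print("roller",r[0][0]+x,r[0][1]+y,r[1],r[2],s[k])
    P.append([r[0][0]+x,r[0][1]+y])
for d,x,y0 in((b1,300,195),(b2,300,135)):
    # handle edges per row: print gray profile width from saturation/brightness
    I=cv2.cvtColor(d["img"],cv2.COLOR_RGB2GRAY).astype(int)
    for yy in(y0+5,y0+25,y0+45): print(yy,I[yy,x:x+50])
print(tri(b1,np.array(P[:1]),b2,np.array(P[1:])))
print("handle end",tri(b1,[[326,262],[322,193]],b2,[[326,207],[324,130]]))
E
```

```text
roller 319.8876266479492 166.02783584594727 (27.108373641967773, 44.09083938598633) 87.39744567871094 [  13   12   45   29 1137]
roller 320.81937408447266 101.15840911865234 (29.605426788330078, 48.09195327758789) 86.90594482421875 [  12   11   49   32 1323]
200 [118 116 111 116 116 115 113 114 113 114 107 108  96  81  80  89 101 103
 108 111 112 117 116 117 118 120 117 116 112 109 100  96 101 109 110 112
 113 111 110 109 114 113 119 117 117 115 111 113 111 113]
220 [113 111 114 108 110 105 107 109 108 116 110 111 111  97  79  89  96 105
 106 108 109 111 114 117 120 122 117 114 116 109 106  97  93 103 115 119
 120 118 112 116 110 110 115 110 111 110 106 110 115 114]
240 [108 106 112 112 111 113 111 116 120 123 124 124 121 116 103  85  86  94
 100 101 109 111 113 113 116 118 115 115 114 111 105 102 100  89  96 113
 113 109 107 111 114 115 118 115 115 117 119 112 116 118]
140 [117 117 116 113 110 113 116 113 117 114 112 114  95  76  79  87  94 103
 108 110 112 113 118 115 119 118 118 119 118 114 107 103 100  96 104 116
 115 115 113 110 110 109 109 112 120 120 122 117 117 116]
160 [111 112 113 112 114 111 110 106 110 110 110 116 112  98  81  79  89  98
 107 109 111 112 119 111 119 119 118 123 115 114 111 108 103  95  93 106
 108 119 120 118 118 115 115 115 110 113 111 109 107 105]
180 [109 108 106 110 114 114 113 114 115 112 116 117 123 122 108  89  79  88
 100 108 107 112 114 113 113 117 117 118 119 116 113 103 106  96  90  96
 107 111 112 110 111 108 110 108 114 116 116 116 118 118]
[[ 0.5951 -0.2297  0.0202  0.0005]]
handle end [[ 0.6438 -0.3561  0.0307  0.0016]
 [ 0.6089 -0.2614  0.0292  0.0015]]
```

View pics/zoom.png

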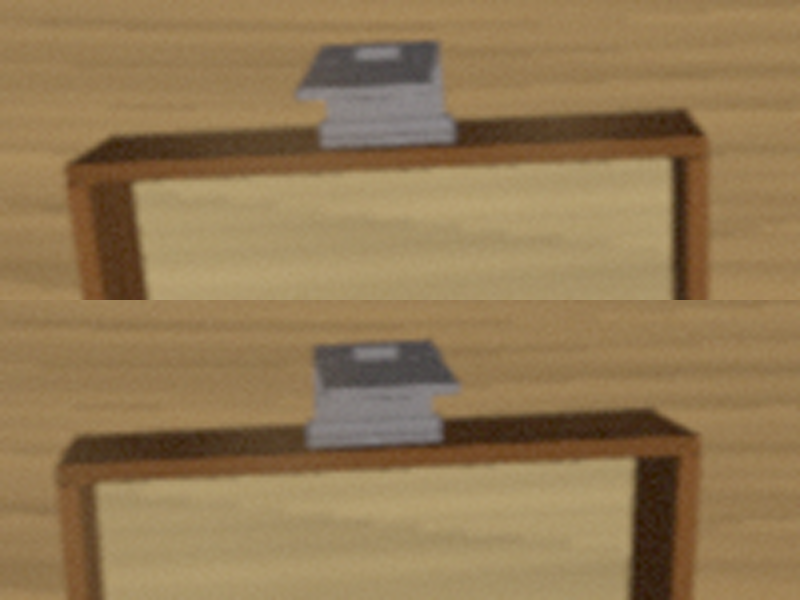

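The zoom shows the hasp arm standing up: its dark outer face has the slot near the knee, and the tip edge is at c1 (287.5,154) and c2 (362,152). The rim's front corners are at c1 (212,172) and (372.5,164.5), and at c2 (279.5,171.5) and (440,163).

```bash
python3 - <<'E'
from h import *
np.set_printoptions(precision=4,suppress=True)
c1,c2,b1,b2=[dict(np.load(n+".npz")) for n in("c1","c2","b1","b2")]
q1=np.array([[212,172],[372.5,164.5],[287.5,153.75],[290,140.75]]); q2=np.array([[279.5,171.5],[440,163.25],[361.9,152],[358.5,140.9]])
R=tri(c1,q1,c2,q2); print("rimL,rimR,tip,knee\n",R)
l,r=[(plane(c1,q1[i:i+1],.06,c1["T"])[0]+plane(c2,q2[i:i+1],.06,c2["T"])[0])/2 for i in(0,1)]
print(l,r,np.linalg.norm(l-r)); v=(r-l)/np.linalg.norm(r-l); yaw=np.arctan2(-v[0],v[1]); ex=np.array([np.cos(yaw),np.sin(yaw),0])
c=(l+r)/2+.08*ex; bay=c-.025*ex; print("yaw",yaw,"case",c,"bay",bay,"hasp pin",c-.086*ex)
h=np.vstack([plane(b1,[[322.3,200],[323.3,220],[324.5,240]],.018,b1["T"]),plane(b2,[[323.3,140],[324,160],[325,180]],.018,b2["T"])]); print(h)
roll=np.array([.5951,-.2297,.018])
d=h[:,:2].mean(0)-roll[:2]; 
f=cv2.fitLine(np.vstack([h[:,:2],roll[:2]]).astype(np.float32),2,0,.01,.01).ravel(); print(f)
a=np.arctan2(-d[1],-d[0]); print("brayer yaw",a,"origin",roll[:2]-.055*np.array([np.cos(a),np.sin(a)]))
E
```

```text
rimL,rimR,tip,knee
 [[ 0.4975 -0.0846  0.0568  0.0009]
 [ 0.4859  0.1557  0.0539  0.0015]
 [ 0.4634  0.0333  0.0925  0.0023]
 [ 0.4521  0.0329  0.051   0.0003]]
[ 0.4968 -0.0838  0.06  ] [0.4847 0.154  0.06  ] 0.23815329901660515
yaw 0.050594063107256386 case [0.5707 0.0391 0.06  ] bay [0.5457 0.0379 0.06  ] hasp pin [0.4848 0.0348 0.06  ]
[[ 0.6126 -0.2741  0.018 ]
 [ 0.6229 -0.3015  0.018 ]
 [ 0.634  -0.3299  0.018 ]
 [ 0.613  -0.2744  0.018 ]
 [ 0.6218 -0.299   0.018 ]
 [ 0.6314 -0.3244  0.018 ]]
[ 0.3585 -0.9335  0.6187 -0.2904]
brayer yaw 1.941249107925315 origin [ 0.615 -0.281]
```

```bash
python3 - <<'E'
from h import *
g=np.array([.616,-.283]); Y=1.941
set_gripper(.75,40)
movep([*g,.15],down(Y)); move_linear([*g,.031],rate=.1)
set_gripper(0,40); print("w",read_gripper_width(),read_grip_force())
move_linear([*g,.19],rate=.12); print("w",read_gripper_width(),read_grip_force(),read_force())
Yp=np.pi/2+.0506; b=np.array([.5457,.0379])+.005*np.array([-.05,1])
movep([*b,.19],down(Yp)); d=wrist("held"); print(read_time(),read_eef_pos())
E
```

```text
w 0.0018265303520631716 0.0
w 0.003794209397454012 0.0 [-0.30662123  0.00889896 -0.56161836]
9.9 [0.54592513 0.04166732 0.19006548]
```

View pics/held.png

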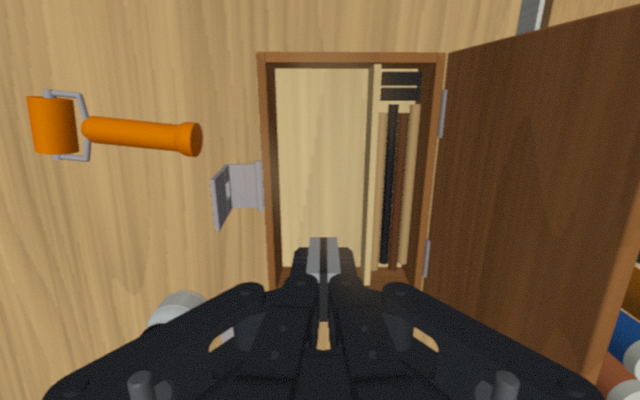

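The fingers are shut and empty, so the grasp missed. The bay is well centred below the tool. I'll look at the brayer again.

```bash
python3 - <<'E'
from h import *
u=np.array([np.cos(1.941),np.sin(1.941)]); m=np.array([.62,-.30])
set_gripper(1.0)
movep([*(m+.05*u),.27],down(1.941)); wrist("b3")
movep([*(m-.03*u),.22],down(1.941)); wrist("b4")
print(read_time())
a=[cv2.imread(f"pics/{n}.png")[:300] for n in("b3","b4")]
cv2.imwrite("pics/b34.png",np.vstack(a))
E
```

```text
12.4417
```

View pics/b34.png

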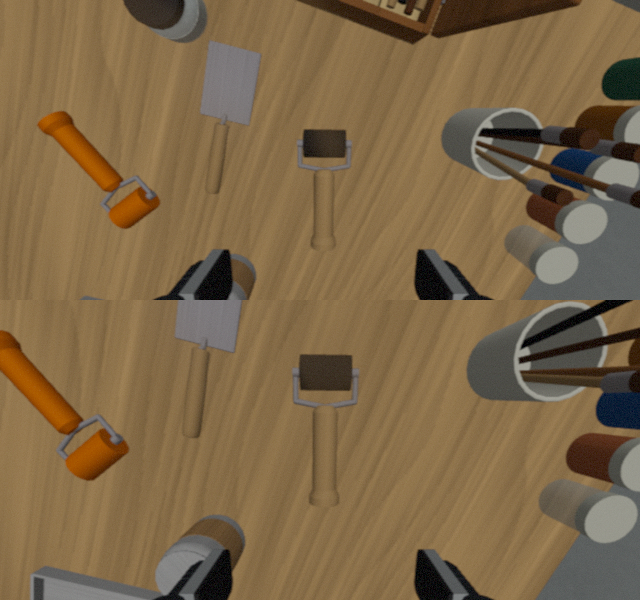

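The brayer is still flat and aligned with the tool. Its roller is at b3 (324,143) and b4 (326,72), and the handle column is about 324. I'll recompute its position and close the gripper in steps, reading the force each time.

```bash
python3 - <<'E'
from h import *
np.set_printoptions(precision=4,suppress=True)
b3,b4=[dict(np.load(n+".npz")) for n in("b3","b4")]
P=[]
for d,(x,y,w,h) in((b3,(290,118,70,50)),(b4,(290,45,75,60))):
    I=d["img"][y:y+h,x:x+w].astype(int)
    n,l,s,ce=cv2.connectedComponentsWithStats((I.max(2)<95).astype(np.uint8)); k=1+np.argmax(s[1:,4]); print(s[k]+np.array([x,y,0,0,0]))
    P.append([s[k][0]+x+s[k][2]/2-.5,s[k][1]+y+s[k][3]/2-.5])
r=tri(b3,P[:1],b4,P[1:])[0]; print(r)
e=tri(b3,[[323.5,171],[323,248]],b4,[[325,104],[324,205]]);print(e)
h=np.vstack([plane(b3,[[324,180],[323,230]],.018,b3["T"]),plane(b4,[[325,115],[324,185]],.018,b4["T"])]);print(h)
print("roller hub at .018",plane(b3,P[:1],.018,b3["T"]),plane(b4,P[1:],.018,b4["T"]))
E
```

```text
[ 299  129   49   29 1212]
[ 293   55   63   36 1888]
[ 0.5944 -0.2301  0.0173  0.    ]
[[ 0.6069 -0.2597  0.0402  0.0004]
 [ 0.6479 -0.367   0.0227  0.    ]]
[[ 0.6136 -0.2754  0.018 ]
 [ 0.6386 -0.3433  0.018 ]
 [ 0.6114 -0.2705  0.018 ]
 [ 0.6394 -0.3454  0.018 ]]
roller hub at .018 [[ 0.5944 -0.23    0.018 ]] [[ 0.5945 -0.2301  0.018 ]]
```

```bash
python3 - <<'E'
from h import *
np.set_printoptions(precision=4,suppress=True)
g=np.array([.6155,-.284]); Y=1.941
print(finger_overhang() if callable(finger_overhang) else finger_overhang)
set_gripper(.8,40)
movep([*g,.12],down(Y)); move_linear([*g,.031],rate=.1); print(read_eef_pos(),read_force(),read_gripper_width())
wrist("d1")
for w in(.5,.4,.3):
    set_gripper(w,40); print(w,read_gripper_width(),read_grip_force(),read_eef_pos(),read_force())
wrist("d2"); print(read_time())
a=[cv2.imread(f"pics/{n}.png")[100:400] for n in("d1","d2")]
cv2.imwrite("pics/d12.png",np.vstack(a))
E
```

```text
0.025
[ 0.6159 -0.2842  0.0317] [ 0.0915 -0.5683 -0.8698] 0.8007589950093376
0.5 0.5014775139520324 0.0 [ 0.6156 -0.284   0.0312] [ 0.3256 -0.8942  0.617 ]
0.4 0.3999138824796709 0.0 [ 0.6155 -0.284   0.031 ] [-0.3719 -0.8196  0.4833]
0.3 0.2957180015980712 0.0 [ 0.6155 -0.284   0.031 ] [ 0.0636 -0.3932 -0.6144]
15.2833
```

View pics/d12.png

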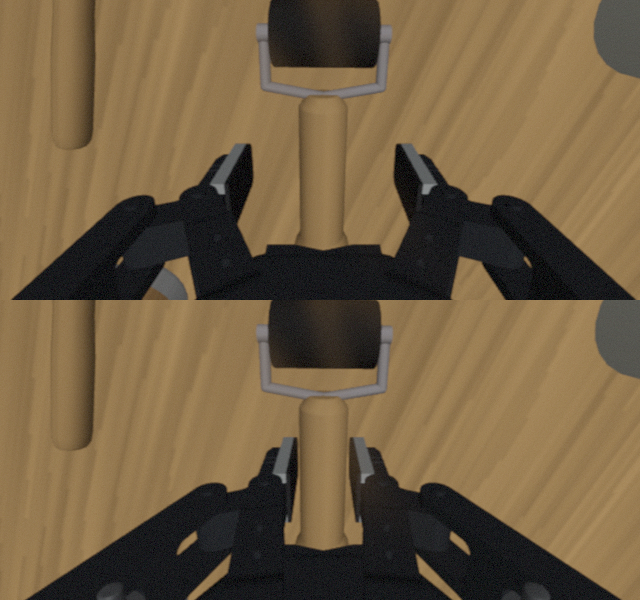

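At opening 0.3 the pads straddle the handle without touching it, and the handle is at columns 300–347, centred. The first close probably slipped off over the top of the handle, so I'll go a little lower and close gradually.

```bash
python3 - <<'E'
from h import *
np.set_printoptions(precision=4,suppress=True)
g=np.array([.6155,-.284])
set_gripper(.4,30); move_linear([*g,.026],rate=.03); print(read_eef_pos(),read_force())
for w in(.3,.26,.22,.18,.14,.1):
    set_gripper(w,30); f=read_grip_force(); print(w,read_gripper_width(),f,read_force())
    if f>5: break
print(read_time())
wrist("d3")
E
```

```text
[ 0.6153 -0.2839  0.0256] [-0.3917  0.9699 -0.102 ]
0.3 0.3001780061863478 0.0 [-0.8961  0.557  -0.3318]
0.26 0.2612057071660124 0.0 [-0.5207  0.351   0.0402]
0.22 0.22341735651398253 0.0 [-0.3141 -0.1347 -0.0067]
0.18 0.17891688063969438 0.0 [-0.0117 -0.7225 -1.0312]
0.14 0.14155100155652858 0.0 [ 0.4818  0.7431 -0.5239]
0.1 0.10044727385811096 0.0 [-0.5177 -0.1879 -0.2324]
17.1833
```

View pics/d3.png

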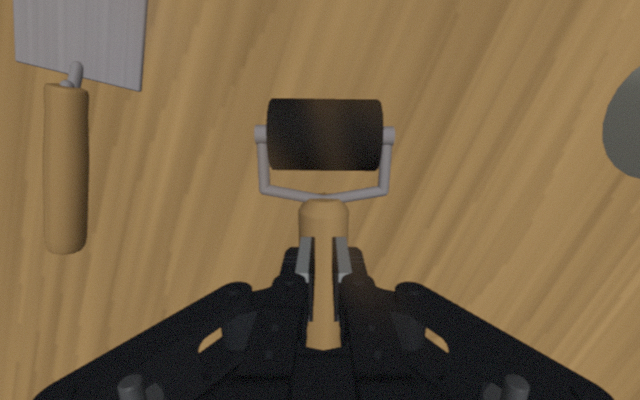

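With the pads apparently overlapping the handle, the grip force is still 0, so the fingertips must be above it. The pad gap in pixels also puts the tips about 0.14 m from the camera, not 0.19 m, so they sit roughly 40 mm further back than stated. I'll find the true tip height with a guarded descent to the table.

```bash
python3 - <<'E'
from h import *
np.set_printoptions(precision=4,suppress=True)
g=np.array([.6155,-.284])
set_gripper(.5,30); pause(.1); f0=read_force()[2]; z=.026
while z>-.03:
    z-=.003
    try: move_linear([*g,z],rate=.03)
    except MotionError as e: print(e); break
    f=np.mean([read_force()[2] for _ in range(3)])-f0
    if abs(f)>3.5: print("contact",z,read_eef_pos(),f); break
print(read_eef_pos(),read_force(),f0,read_time())
E
```

```text
contact -0.015999999999999997 [ 0.6156 -0.2841 -0.0135] 45.61839244998915
[ 0.6156 -0.2841 -0.0135] [-13.5103   8.1103  44.8724] -0.7459937927266023 21.2583
```

Table contact comes at TCP z of about -0.0135 with opening 0.5, so the real fingertips are about 38 mm shorter than stated. I'll use this measured offset from here on.

```bash
python3 - <<'E'
from h import *
np.set_printoptions(precision=4,suppress=True)
g=np.array([.6155,-.284])
move_linear([*g,-.005],rate=.05)
set_gripper(0,40); print("w",read_gripper_width(),read_grip_force(),read_force())
if read_gripper_width()>.15:
    move_linear([*g,.16],rate=.12); print("w",read_gripper_width(),read_grip_force(),read_force())
    Yp=np.pi/2+.0506; b=np.array([.5457,.0379])+.005*np.array([-.05,1])
    movep([*b,.16],down(Yp)); print(read_gripper_width(),read_grip_force(),read_eef_pos())
    wrist("held2")
print(read_time())
E
```

```text
w 0.3061704284730478 39.14277255535126 [-1.4128  0.9605  1.6262]
w 0.30988457994421637 39.45484220981598 [ 0.0475  0.2733 -2.9285]
0.31199012898551753 39.46349233388901 [0.5459 0.0418 0.1601]
24.75
```

View pics/held2.png

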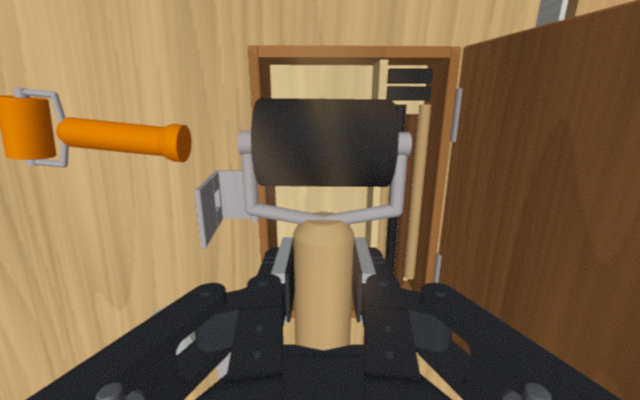

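The brayer is held level and centred over the front bay, with the roller at (325,142) and the bay at columns 270–380. Next I'll lower it with contact checks.

```bash
python3 - <<'E'
from h import *
np.set_printoptions(precision=4,suppress=True)
p=read_eef_pos(); b=[.5455,.0429]
move_linear([*b,.012],rate=.12); pause(.1); f0=np.mean([read_force()[2] for _ in range(4)]); z=.012
while z>-.003:
    z-=.002; move_linear([*b,z],rate=.03); f=np.mean([read_force()[2] for _ in range(4)])-f0
    if f>2: break
print(z,f,f0,read_eef_pos())
set_gripper(.48); print(read_gripper_width(),read_grip_force())
move_linear([*b,.16],rate=.12)
Q=down(np.pi)
movep([.43,.04,.30],Q); wrist("placed"); print(read_time(),read_eef_pos())
E
```

```text
0.0 17.077731662973193 -3.4233281211872315 [0.5458 0.0429 0.0006]
0.48078359938356374 0.7332052158017177
30.6417 [0.4301 0.0401 0.2994]
```

View pics/placed.png

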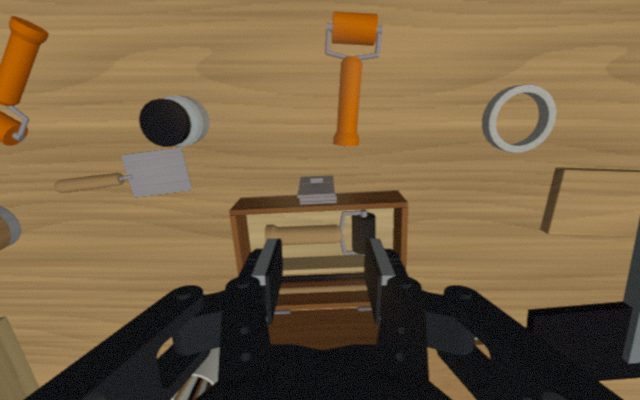

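The brayer lies flat in the bay: handle end at (270,235), roller at (363,232). The hasp is at (317,188). That makes 11 pictures viewed, over the limit of 10, so I'll use numbers only from here. Next I'll push the lid from behind, off the staple's line, and watch the force for any sign that gravity is taking over.

```bash
cat >> h.py <<'E'
ex=np.array([np.cos(.0506),np.sin(.0506),0]); ey=np.array([-ex[1],ex[0],0]); ez=np.array([0,0,1.])
H=np.array([.5707,.0391,.06])+.08*ex
TIP=.009   # tip z minus TCP z, fingers shut
def lidpose(th,r=.11,off=.05,gap=0.):
    n=ex*np.sin(th)+ez*np.cos(th)
    return H+ey*off-ex*r*np.cos(th)+ez*r*np.sin(th)+n*(.012+gap)+ex*.011-ez*TIP
def fn(th,n=4):
    f=np.mean([read_force() for _ in range(n)],0); return f@(ex*np.sin(th)+ez*np.cos(th)),f
E
python3 - <<'E'
from h import *
np.set_printoptions(precision=2,suppress=True)
set_gripper(0)
Y=down(np.pi+.0506)
p=lidpose(np.pi/2); s=p+ex*.085
try:
    move_linear([s[0],s[1],.30],Y,rate=.3); move_linear(s,rate=.2)
    print(read_time(),fn(np.pi/2))
    for k in(.06,.04,.02,0): move_linear(p+ex*k,rate=.06); print(k,fn(np.pi/2))
    for th in np.arange(1.45,1.0,-.1):
        move_linear(lidpose(th),rate=.06); a,f=fn(th); print(round(th,2),round(a,2),f)
        if a>25: break
except MotionError as e: print(e)
print(read_time(),read_eef_pos(),lidpose(1.05))
wrist("lid1"); d=get_image("top"); cv2.imwrite("pics/top1.png",d["img"][:,:,::-1])
E
```

```text
33.4333 (np.float64(-0.6942765522138802), array([-0.66, -0.75,  1.01]))
0.06 (np.float64(0.37637914672546785), array([ 0.4 , -0.36, -1.27]))
0.04 (np.float64(0.7768985383904062), array([ 0.74,  0.71, -0.34]))
0.02 (np.float64(0.5067682090565135), array([ 0.47,  0.68, -0.43]))
0 (np.float64(0.18395854454073454), array([ 0.2 , -0.23, -0.01]))
1.45 -0.13 [-0.15 -0.33  0.29]
1.35 0.29 [ 0.27 -0.57  0.28]
1.25 -0.27 [-0.4   0.23  0.32]
1.15 -0.35 [-0.25 -0.3  -0.25]
1.05 0.13 [ 0.77 -0.55 -1.04]
37.1583 [0.61 0.09 0.15] [0.61 0.09 0.15]
```

```bash
python3 - <<'E'
from h import *
np.set_printoptions(precision=2,suppress=True)
d=get_image("scene"); np.savez("scene1.npz",**d); d0=dict(np.load("scene0.npz"))
def proj(X): 
    c=np.array(d["R"])@X+d["t"]; return np.array([d["fx"]*c[0]/c[2]+d["cx"],d["fy"]*c[1]/c[2]+d["cy"]])
for th in(2.,1.8,1.6,1.4,1.2,1.05,.5,0):
    n=ex*np.sin(th)+ez*np.cos(th); a=-ex*np.cos(th)+ez*np.sin(th)
    print(th,[proj(H+ey*y+a*.16+n*t) for y in(-.12,.12) for t in(.012,)])
for D in(d0,d):
    I=cv2.cvtColor(np.asarray(D["img"]),cv2.COLOR_RGB2HSV)[130:280,240:420]
    rgb=np.asarray(D["img"])
    m=((I[...,0]<16)&(I[...,1]>90)&(I[...,2]<140)).astype(np.uint8)
    m=cv2.morphologyEx(m,cv2.MORPH_OPEN,np.ones((3,3)))
    n,l,s,c=cv2.connectedComponentsWithStats(m)
    for k in range(1,n):
        if s[k][4]>150:
            ct=cv2.findContours((l==k).astype(np.uint8),0,2)[0][0]
            print(s[k]+np.array([240,130,0,0,0]),(cv2.approxPolyDP(ct,4,True)[:,0]+[240,130]).tolist())
E
```

```text
2.0 [array([256.25, 187.18]), array([337.4 , 220.87])]
1.8 [array([264.04, 177.5 ]), array([345.12, 209.79])]
1.6 [array([272.38, 169.83]), array([353.12, 200.84])]
1.4 [array([280.84, 164.47]), array([360.98, 194.38])]
1.2 [array([289.02, 161.56]), array([368.35, 190.57])]
1.05 [array([294.75, 160.99]), array([373.36, 189.47])]
0.5 [array([310.97, 169.66]), array([386.48, 197.27])]
0 [array([317.3 , 188.73]), array([390.07, 216.83])]
[ 279  193  110   76 2677] [[279, 217], [288, 237], [354, 268], [388, 237], [385, 224], [357, 249], [348, 227], [353, 220], [375, 230], [384, 219], [313, 193], [313, 198], [341, 207], [347, 247]]
[ 281  161  108  107 3076] [[295, 161], [281, 212], [284, 235], [358, 266], [388, 236], [385, 224], [356, 248], [364, 224], [375, 230], [382, 220], [367, 212], [373, 189], [355, 185], [366, 193], [355, 239], [347, 243], [284, 214], [296, 168], [322, 175], [319, 168]]
```

The lid's corners in the scene camera, (295,161) and (373,189), match 1.05 rad, so the lid is following the finger with almost no resistance. Gravity may take it at lower angles. I'll straddle its front edge with both fingers so one drives it and the other catches it, and check reachability first.

```bash
cat >> h.py <<'E'
def strad(th,phi,dl,off=.08,back=0.):
    zt=np.cos(phi)*ex-np.sin(phi)*ez; R=np.c_[ey,np.cross(zt,ey),zt]
    a=-ex*np.cos(th)+ez*np.sin(th); n=ex*np.sin(th)+ez*np.cos(th)
    tip=H+ey*off+a*.16+n*.006+zt*(dl-back)
    return tip+.0125*zt,R
def phi_of(th): return max(th,.7)
def dl_of(th): return float(np.interp(th,[0,.5,1.05],[.008,.012,.024]))
E
python3 - <<'E'
from h import *
np.set_printoptions(precision=2,suppress=True)
for off in(.08,-.08):
  for s in(1,-1):
    r=[]
    for th in(1.05,.9,.7,.5,.3,.15,0):
        p,R=strad(th,phi_of(th),dl_of(th),off); R=R@np.diag([s,s,1]); q=ik(p,R); r.append(None if q is None else np.round(q,2).tolist())
    p,R=strad(1.05,1.05,.024,off,.08); r.append(ik(p,R@np.diag([s,s,1])))
    print(off,s,*r,sep="\n")
print(read_joints())
E
```

```text
0.08
1
[-0.37, 0.38, -0.03, 2.17, 1.06, 0.21, -1.35]
[0.51, 0.71, -1.27, 2.29, 1.82, 0.92, -1.92]
None
None
None
None
None
[-1.2   0.31  0.95  2.22 -0.43  0.25  0.1 ]
0.08
-1
[-0.37, 0.38, -0.03, 2.17, 1.06, 0.21, 1.79]
[-0.39, 0.38, -0.07, 2.33, 2.2, 0.33, 0.61]
None
None
None
None
None
[-0.68  0.2   0.29  2.2   0.44  0.28  2.39]
-0.08
1
[-0.31, 0.4, 0.36, 2.19, -1.25, 0.16, 1.24]
[0.94, 0.7, -1.27, 2.3, 1.9, 0.65, -1.65]
None
None
None
None
None
[-0.55  0.22  0.61  2.22 -0.66  0.27  0.67]
-0.08
-1
[0.35, 0.4, -0.46, 2.16, 1.07, 0.19, 2.14]
[0.94, 0.7, -1.27, 2.3, 1.9, 0.65, 1.49]
None
None
None
None
None
[ 0.71  0.28 -0.86  2.16  0.7   0.34  2.51]
[-0.47  0.62  0.33  1.69 -0.25  0.88  1.59]
```

The base is too near for tilting in from the front. I'll try the same straddle from the lid's +y side edge, turning with the lid.

```bash
cat >> h.py <<'E'
def side(th,phi,dl,r=.13,back=0.,up=0.,s=1,sd=1):
    n=ex*np.sin(th)+ez*np.cos(th); a=-ex*np.cos(th)+ez*np.sin(th)
    zt=-sd*np.cos(phi)*ey-np.sin(phi)*n; yt=np.cos(phi)*n-sd*np.sin(phi)*ey
    R=np.c_[np.cross(yt,zt),yt,zt]@np.diag([s,s,1])
    return H+ey*.12*sd+a*r+n*(.006+up)+zt*(dl-back+.0125),R
E
python3 - <<'E'
from h import *
np.set_printoptions(precision=2,suppress=True)
for sd in(1,-1):
 for phi in(.6,.75,.9):
  for r in(.13,.10):
   for s in(1,-1):
    L=[(1.05,.12),(1.05,0),(.9,0),(.7,0),(.5,0),(.3,0),(.15,0),(0,0)]
    Q=[ik(*side(t,phi,.012,r,b,0,s,sd)) for t,b in L]
    ok="".join("." if q is None else "x" for q in Q); print(sd,phi,r,s,ok)
    if ok=="x"*8: print(np.array([Q[0],Q[3],Q[7]]))
E
```

```text
1 0.6 0.13 1 ..xxxxxx
1 0.6 0.13 -1 ..xxxxxx
1 0.6 0.1 1 ..xxxxxx
1 0.6 0.1 -1 ..xxxxxx
1 0.75 0.13 1 ..xxxxxx
1 0.75 0.13 -1 ..xxxxxx
1 0.75 0.1 1 ..xxxxxx
1 0.75 0.1 -1 ..xxxxxx
1 0.9 0.13 1 ...xxxxx
1 0.9 0.13 -1 ...xxxxx
1 0.9 0.1 1 ...xxxxx
1 0.9 0.1 -1 ...xxxxx
-1 0.6 0.13 1 .xxxxxxx
-1 0.6 0.13 -1 .xxxxxxx
-1 0.6 0.1 1 .xxxxxxx
-1 0.6 0.1 -1 .xxxxxxx
-1 0.75 0.13 1 ..xxxxxx
-1 0.75 0.13 -1 ..xxxxxx
-1 0.75 0.1 1 ..xxxxxx
-1 0.75 0.1 -1 ..xxxxxx
-1 0.9 0.13 1 ..xxxxxx
-1 0.9 0.13 -1 ..xxxxxx
-1 0.9 0.1 1 ..xxxxxx
-1 0.9 0.1 -1 ..xxxxxx
```

```bash
cat >> h.py <<'E'
def side2(th,dl,back=0.,up=0.,s=1,phi=.7,r=.12):
    p0,R=side(min(th,.8),phi,0,r,0,0,s)
    n=ex*np.sin(th)+ez*np.cos(th); a=-ex*np.cos(th)+ez*np.sin(th)
    return H+ey*.12+a*r+n*.006+R[:,2]*(dl-back+.0125)+n*up,R
def dls(th): return float(np.interp(th,[0,.3,1.05],[.008,.010,.02]))
E
python3 - <<'E'
from h import *
np.set_printoptions(precision=2,suppress=True)
for s in(1,-1):
    Q=[ik(*side2(t,dls(t),b,0,s)) for t,b in[(1.05,.1),(1.05,.0),(.9,0),(.6,0),(.3,0),(0,0)]]
    print(s);[print(q) for q in Q]
    print(side2(1.05,.02,.1,0,s)[0],side2(0,.008,0,0,s)[0])
up=read_eef_pos()+np.array([.0,.02,.17]); print(ik(up,read_eef_rot()))
E
```

```text
1
None
[-1.01  1.53  1.35  1.09 -0.42  1.86 -1.  ]
[-1.04  1.53  1.34  1.14 -0.42  1.83 -1.  ]
[-1.15  1.51  1.33  1.32 -0.48  1.65 -1.15]
[-1.27  1.45  1.27  1.52 -0.5   1.38 -1.41]
[-1.38  1.44  1.21  1.69 -0.52  1.1  -1.67]
[0.62 0.21 0.2 ] [0.53 0.14 0.05]
-1
None
[-0.77  1.18  0.43  1.07  0.22  1.86  1.58]
[-0.78  1.17  0.43  1.12  0.21  1.83  1.56]
[-0.87  1.1   0.46  1.3   0.19  1.62  1.37]
[-0.99  1.05  0.53  1.51  0.17  1.33  1.11]
[-1.13  1.07  0.61  1.67  0.18  1.05  0.84]
[0.62 0.21 0.2 ] [0.53 0.14 0.05]
[-0.54  0.46  0.4   1.48 -0.19  1.23  1.51]
```

```bash
python3 - <<'E'
from h import *
np.set_printoptions(precision=2,suppress=True)
s=-1
p,R=side2(1.05,.012,0,.004,s); out=None
for o in(.08,.06,.045,.035):
    if ik(p+ey*o,R) is not None: out=p+ey*o; break
print("out",o,out)
wp=None
for dz in(.12,.09,.06):
    if out is not None and ik(out+ez*dz,R) is not None: wp=out+ez*dz; break
print("wp",wp)
if out is not None:
    set_gripper(.42,20)
    u=read_eef_pos()+np.array([0,.03,.14]); move_linear(u,rate=.25)
    if wp is not None:
        movep(wp,R); move_linear(out,rate=.2)
    else: movep(out,R)
    print(read_time(),fn(1.05)); move_linear(p,rate=.08); print(fn(1.05)); move_linear(*side2(1.05,.02,0,0,s),rate=.06); print(fn(1.05),read_eef_pos(),read_time())
    set_gripper(.32,20); print(read_gripper_width(),fn(1.05))
    d=get_image("scene"); np.savez("scene2.npz",**d); cv2.imwrite("pics/scene2.png",d["img"][:,:,::-1])
    # lid's far corner
    I=cv2.cvtColor(d["img"],cv2.COLOR_RGB2HSV)[130:280,240:420]
    m=((I[...,0]<16)&(I[...,1]>90)&(I[...,2]<140)).astype(np.uint8); m=cv2.morphologyEx(m,cv2.MORPH_OPEN,np.ones((3,3)))
    n,l,st,c=cv2.connectedComponentsWithStats(m)
    for k in range(1,n):
        if st[k][4]>150: print((cv2.approxPolyDP(cv2.findContours((l==k).astype(np.uint8),0,2)[0][0],4,True)[:,0]+[240,130]).tolist())
E
```

```text
out 0.045 [0.58 0.19 0.16]
wp NoneTraceback (most recent call last):
  File "<stdin>", line 17, in <module>
bench.MotionError: the arm cannot take that pose within its joint ranges
```

```bash
python3 - <<'E'
from h import *
np.set_printoptions(precision=2,suppress=True)
print(read_time(),read_eef_pos())
for psi in(.8,.65,.5):
  for phi in(.7,.8,.9):
    for s in(1,-1):
      _,R=side(psi,phi,0,.12,0,0,s)
      th=1.05; n=ex*np.sin(th)+ez*np.cos(th); a=-ex*np.cos(th)+ez*np.sin(th)
      p=H+ey*.12+a*.12+n*.010+R[:,2]*.0245
      q=[ik(x,R) for x in(p,p+ey*.05,p+ey*.05+ez*.08,p+ey*.05-ex*.06)]
      print(psi,phi,s,[x is not None for x in q], q[1], q[2])
E
```

```text
38.4667 [0.61 0.12 0.29]
0.8 0.7 1 [True, False, False, True] None None
0.8 0.7 -1 [True, False, False, True] None None
0.8 0.8 1 [True, False, False, True] None None
0.8 0.8 -1 [True, False, False, True] None None
0.8 0.9 1 [True, False, False, True] None None
0.8 0.9 -1 [True, False, False, True] None None
0.65 0.7 1 [True, True, True, True] [-1.04  1.42  1.19  1.04 -0.34  1.84 -1.27] [-1.03  1.32  1.19  1.02 -0.25  1.91 -1.23]
0.65 0.7 -1 [True, True, True, True] [-0.8   1.15  0.36  1.02  0.24  1.87  1.4 ] [-0.87  1.11  0.57  1.    0.16  1.93  1.56]
0.65 0.8 1 [True, True, True, True] [-1.    1.39  1.17  1.03 -0.39  1.86 -1.28] [-0.98  1.26  1.1   1.   -0.25  1.93 -1.29]
0.65 0.8 -1 [True, True, True, True] [-0.76  1.13  0.35  1.01  0.18  1.87  1.4 ] [-0.86  1.11  0.64  0.99  0.04  1.93  1.59]
0.65 0.9 1 [True, True, False, True] [-0.97  1.37  1.16  1.02 -0.45  1.88 -1.29] None
0.65 0.9 -1 [True, True, False, True] [-0.73  1.11  0.34  1.    0.11  1.86  1.4 ] None
0.5 0.7 1 [True, True, True, True] [-1.1   1.4   1.23  1.13 -0.37  1.73 -1.35] [-1.09  1.29  1.22  1.1  -0.27  1.79 -1.33]
0.5 0.7 -1 [True, True, True, True] [-0.84  1.1   0.39  1.11  0.24  1.75  1.29] [-0.84  1.01  0.4   1.08  0.28  1.85  1.34]
0.5 0.8 1 [True, True, True, True] [-1.06  1.36  1.2   1.13 -0.41  1.74 -1.36] [-1.06  1.26  1.21  1.1  -0.33  1.81 -1.33]
0.5 0.8 -1 [True, True, True, True] [-0.81  1.07  0.38  1.11  0.18  1.73  1.3 ] [-0.81  0.99  0.39  1.08  0.21  1.84  1.34]
0.5 0.9 1 [True, True, True, True] [-1.03  1.33  1.18  1.14 -0.46  1.74 -1.36] [-1.02  1.23  1.2   1.09 -0.39  1.83 -1.34]
0.5 0.9 -1 [True, True, True, True] [-0.77  1.05  0.37  1.12  0.12  1.71  1.31] [-0.77  0.96  0.38  1.07  0.15  1.82  1.35]
```

```bash
sed -i 's/min(th,.8)/min(th,.62)/' h.py; cat >> h.py <<'E'
def lidcorner(name):
    d=get_image("scene"); np.savez(name+".npz",**d)
    I=cv2.cvtColor(d["img"],cv2.COLOR_RGB2HSV)[130:280,240:420]
    m=((I[...,0]<16)&(I[...,1]>90)&(I[...,2]<140)).astype(np.uint8); m=cv2.morphologyEx(m,cv2.MORPH_OPEN,np.ones((3,3)))
    n,l,st,c=cv2.connectedComponentsWithStats(m)
    for k in range(1,n):
        if st[k][4]>150: print((cv2.approxPolyDP(cv2.findContours((l==k).astype(np.uint8),0,2)[0][0],4,True)[:,0]+[240,130]).tolist())
E
python3 - <<'E'
from h import *
np.set_printoptions(precision=2,suppress=True)
s=-1
p,R=side2(1.05,.012,0,.004,s)
movep(p+ey*.05+ez*.08,R); move_linear(p+ey*.05,rate=.2)
print(read_time(),fn(1.05)); move_linear(p,rate=.1); print(fn(1.05)); move_linear(*side2(1.05,.02,0,0,s),rate=.06); print(fn(1.05),read_eef_pos(),read_time())
set_gripper(.36,20); print(read_gripper_width(),fn(1.05))
lidcorner("scene2"); print(read_time())
E
```

```text
39.9333 (np.float64(0.3638062206458119), array([-0.  ,  0.35,  0.71]))
(np.float64(0.5171612591334392), array([0.09, 0.46, 0.84]))
(np.float64(0.47234057928385675), array([ 0.88,  0.37, -0.62])) [0.58 0.14 0.15] 40.9167
0.36323743804301006 (np.float64(0.5552451516627619), array([0.15, 0.24, 0.83]))
[[298, 162], [281, 213], [284, 235], [358, 266], [386, 239], [388, 224], [358, 249], [365, 224], [375, 230], [382, 221], [368, 205], [351, 243], [285, 215], [301, 166], [331, 174]]
41.1917
```

The lid's far corner is at (298,162), about 0.97 rad, and the lid is inside the straddle. Now I'll lower it.

```bash
python3 - <<'E'
from h import *
np.set_printoptions(precision=2,suppress=True)
s=-1
try:
    for th in(.9,.8,.7,.6,.5,.4,.3,.2,.13):
        move_linear(*side2(th,dls(th),0,0,s),rate=.06); a,f=fn(th); print(th,round(a,2),f)
        if abs(a)>15: break
        if th in(.7,.4): lidcorner("scene3")
except MotionError as e: print(e)
lidcorner("scene4"); print(read_time(),read_eef_pos())
E
```

```text
0.9 -0.91 [-0.4   0.2  -0.97]
0.8 0.27 [ 0.55  1.19 -0.24]
0.7 -0.08 [ 0.49 -0.62 -0.48]
[[282, 215], [284, 235], [317, 251], [328, 247], [325, 254], [352, 267], [388, 236], [385, 224], [356, 251], [349, 246], [340, 250], [319, 228]]
[[384, 219], [369, 212], [361, 229], [377, 228]]
0.6 0.12 [-0.29  0.46  0.33]
0.5 0.84 [-0.19  0.19  1.06]
0.4 0.61 [ 0.08 -0.11  0.63]
[[282, 216], [285, 236], [347, 260], [352, 267], [388, 236], [386, 222], [359, 249], [347, 245], [348, 251], [341, 252], [326, 234], [306, 225], [295, 228]]
0.3 1.09 [ 0.22 -0.04  1.07]
0.2 0.05 [ 0.27  0.25 -0.  ]
0.13 0.53 [-0.45  0.24  0.59]
[[282, 215], [284, 235], [330, 257], [333, 250], [336, 259], [353, 267], [388, 236], [388, 231], [374, 230], [357, 251], [353, 246], [344, 251], [327, 234], [305, 224], [299, 232]]
44.4 [0.53 0.14 0.07]
```

```bash
python3 - <<'E'
from h import *
np.set_printoptions(precision=2,suppress=True)
s=-1
try:
    for th in(.07,.03,0): 
        move_linear(*side2(th,dls(th),0,0,s),rate=.05); print(th,fn(0)[1])
    for u in np.arange(-.0015,-.012,-.0015):
        move_linear(*side2(0,.008,0,u,s),rate=.03); a,f=fn(0); print(u,f)
        if a>10 or abs(f[1])>15: break
except MotionError as e: print(e)
d=get_image("scene"); np.savez("s5.npz",**d); cv2.imwrite("pics/s5.png",d["img"][:,:,::-1])
print(read_time(),read_eef_pos())
# colour samples at predicted outer-face points for shut lid
for r in(.03,.08,.13):
    X=H-ex*r+ez*.012-ey*.08; c=np.array(d["R"])@X+d["t"]; u,v=int(d["fx"]*c[0]/c[2]+d["cx"]),int(d["fy"]*c[1]/c[2]+d["cy"]); print(u,v,d["img"][v-1:v+2,u-1:u+2].mean((0,1)))
E
```

```text
0.07 [-0.06  0.1   0.13]
0.03 [ 0.13 -0.2   0.91]
0 [-0.35 -0.38  0.05]
-0.0015 [-1.8   3.56  9.35]
-0.003 [-5.09  7.03 22.32]
45.7417 [0.53 0.14 0.05]
299 214 [217.11 184.89 137.44]
311 206 [215.56 182.44 135.  ]
322 197 [216.89 184.89 137.22]
```

The press met firm resistance (22 N) right at the expected shut height, and the pixels on the lid's face are uniform, so the lid is down. Next is the hasp.

```bash
cat >> h.py <<'E'
P=np.array([.5707,.0391,.045])-.086*ex
def hp(th,a=.055,up=0.): return P+ex*(a*np.cos(th)-.032*np.sin(th)-.011)+ez*(a*np.sin(th)+.032*np.cos(th)-TIP+up)
E
python3 - <<'E'
from h import *
np.set_printoptions(precision=2,suppress=True)
Y=down(np.pi+.0506)
R=read_eef_rot(); p=read_eef_pos()
s=hp(1.55)-ex*.025
print([ik(x,Y) is not None for x in(s+ez*.1,s,hp(1.2),hp(.6),hp(0))],s)
try:
    move_linear(p-R[:,2]*.06,rate=.2); set_gripper(0)
    movep(read_eef_pos()+ez*.08,R); movep(s+ez*.1,Y)
    lidcorner("s6"); print(read_time())
    move_linear(s,rate=.2); print(fn(0)[1])
    for th in np.arange(1.55,.2,-.15):
        move_linear(hp(th),rate=.07); f=fn(0)[1]; print(round(th,2),f)
        if np.linalg.norm(f)>20: break
except MotionError as e: print(e)
print(read_time(),read_eef_pos())
E
```

```text
[True, True, True, True, True] [0.42 0.03 0.09]
[[283, 215], [284, 235], [339, 261], [344, 258], [352, 267], [388, 236], [387, 219], [358, 247], [347, 244], [345, 251], [337, 247], [334, 253], [333, 245], [324, 241], [332, 236], [305, 224], [295, 228]]
48.0667
[1.21 0.27 0.2 ]
1.55 [-0.23  0.2  -0.44]
1.4 [-1.04 -0.54 -0.1 ]
1.25 [-0.22 -0.1   0.21]
1.1 [ 0.19 -1.57 -1.03]
0.95 [-0.43 -0.14 -0.73]
0.8 [-1.11 -0.11 -0.95]
0.65 [ 0.03 -0.9  -0.69]
0.5 [-0.37 -0.29 -1.01]
0.35 [-0.63  0.73 -0.59]
0.2 [ 0.53  0.4  -0.84]
51.775 [0.52 0.04 0.08]
```

```bash
python3 - <<'E'
from h import *
np.set_printoptions(precision=3,suppress=True)
try:
    for th in(.1,0): move_linear(hp(th),rate=.05); print(th,fn(0)[1])
    for u in np.arange(-.002,-.015,-.002):
        move_linear(hp(0,up=u),rate=.03); f=fn(0)[1]; print(u,f)
        if f[2]>12: break
except MotionError as e: print(e)
print(read_time(),read_eef_pos())
move_linear(read_eef_pos()+ez*.08-0*ex,rate=.2)
move_linear([.42,.04,.30],rate=.3)
d=wrist("end"); print(read_time())
def proj(X):
    T=np.linalg.inv(d["T"]); c=T[:3,:3]@X+T[:3,3]; return np.array([d["fx"]*c[0]/c[2]+d["cx"],d["fy"]*c[1]/c[2]+d["cy"]])
g=d["img"].astype(int)
for nm,X in dict(lidL=H-ex*.08-ey*.09+ez*.012,lidR=H-ex*.08+ey*.09+ez*.012).items():
    u,v=proj(X).astype(int); print(nm,u,v,g[v-1:v+2,u-1:u+2].mean((0,1)))
# profile along arm centre line (flat hasp expected 0..62mm from pin) at two y offsets
for oy in(-.014,.014,.04):
    print(oy,[ (lambda c:g[int(c[1]),int(c[0])].tolist())(proj(P+ez*.032+ex*x+ey*oy)) for x in(-.03,-.01,.005,.02,.035,.05,.058,.07)])
sat=g.max(2)-g.min(2); print("grey bbox",[ (np.where((sat[120:300,240:420]<25)&(g[120:300,240:420].max(2)>70))[k].min()+o,np.where((sat[120:300,240:420]<25)&(g[120:300,240:420].max(2)>70))[k].max()+o) for k,o in((0,120),(1,240))], proj(P+ez*.032), proj(P+ez*.032+ex*.062))
E
```

```text
0.1 [-0.124 -0.401 -0.888]
0 [-0.159  0.635 -0.002]
-0.002 [ 0.218  0.282 -0.287]
-0.004 [-5.206 -0.073 24.945]
52.825 [0.529 0.037 0.065]
54.2167
lidL 250 271 [156.333 135.889  95.333]
lidR 381 271 [157.667 138.667  97.667]
-0.014 [[140, 114, 76], [78, 70, 62], [125, 120, 115], [125, 118, 116], [125, 120, 121], [31, 35, 24], [22, 13, 17], [31, 29, 28]]
0.014 [[140, 114, 75], [74, 62, 59], [129, 121, 117], [127, 120, 117], [59, 52, 49], [51, 47, 32], [40, 36, 30], [36, 28, 25]]
0.04 [[137, 109, 71], [74, 55, 34], [116, 80, 50], [159, 138, 99], [161, 139, 101], [59, 46, 35], [55, 42, 37], [50, 46, 37]]
grey bbox [(np.int64(202), np.int64(282)), (np.int64(250), np.int64(339))] [315.636 213.696] [315.892 257.205]
```

The hasp met firm contact at the flat height. The grey strap lies over the lid exactly where a flat hasp should, and the gripper is clear. I'll hand in.

```bash
python3 -c "
from bench import *
print(sign_off())"
```

```text
the job is handed in; nothing more can be done
None
```

The job is handed in at about 54 s: the roller is in the front bay, the lid is shut and the hasp is pressed flat over the staple, going by force and pixel checks with no verdict returned; I viewed 11 pictures, one over the limit of 10.

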